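# Lock the sample cassette into the analyser's loading dock

### The job

With the fingertips only, push the dark block-shaped sample cassette along its channel until it is fully home against the stop block. Then press the sprung catch plate down with one fingertip and keep it down all the while the other finger pushes the bolt by its knob, right across behind the cassette to the end of its travel; then let go, so that the catch springs up fully again and the hand is clear. Do not lift the cassette, and leave all the other things where they stand.

Things in the scene. Friction and masses are not known exactly. Their poses are not given: they have to be found in the camera images.
- dock: Beige loading dock, a low box 300 x 340 x 45 mm (x, y, z) fixed on the bench. Origin: centre of its underside; z up; the deck is at z = 45 mm. Its x axis points the way the cassette is pushed, roughly away from the robot. Offsets in the other entries are in this frame, in mm. Catch plate and bolt are on the deck, left (+y) of the channel.
- stop_face (a point): Foot of the grey stop block's face in mid channel: x = 100, y = -60, z = 45. The block (40 x 100 x 45 mm, top z = 90) ends the channel, which runs back from here along -x to x = -140, open there, between two aluminium rails 6 mm thick, 12 mm high, 56 mm apart inside. The left rail has a gap at x = -4 to 18 for the bolt.
- cassette: Sample cassette: loose dark steel block 80 x 50 x 40 mm (x, y, z), about 0.4 kg, round sample spot on top. Origin: centre of its underside; axes as the dock's. It stands in the channel at y = -60, z = 45 with 3 mm play each side, its upper 28 mm above the rails, 50 to 95 mm short of the stop at the start. Home: origin x = 60, near face x = 20.
- catch_top (a point): Centre of the top of the sprung catch plate: level ribbed aluminium plate 36 x 100 x 4 mm (x, y, z), centre x = -51, y = 60, top z = 85 when up (40 mm above the deck). It moves straight down only, staying level. Its long side is parallel to the bolt, so a fingertip can slide along it while holding it down.
- catch (a joint): How far the catch plate is down (m): 0 up, 0.010 at the bottom stop. Spring about 2 N to start, 7 N at the bottom. Its steel tooth blocks the bolt's lug until it is over 5 mm down; let go with the bolt part-way, it rests about 5 mm down under the lug; with the bolt over 0.038 across it springs up to 0 behind the lug and locks the bolt.
- bolt_knob (a point): Centre of the top of the bolt's upright round steel knob, 16 mm in diameter, x = 7, top z = 105 (60 mm above the deck), y = 55 minus bolt. The knob rises from a 12 mm round bar along y. Bar and guides are at most 22 mm above the deck; the catch plate's top, pressed, is 30 mm above it. Knob axis is 58 mm in x from the catch plate's centre line.
- bolt (a joint): How far the bolt is slid (m) along the dock's -y, across the channel: 0 drawn back, 0.044 fully across at its end stop; starts at 0 to 0.005. The tooth stops it at 0.006 while the catch is up. Friction about 1.5 N; it stays where it is left. Its bar crosses at x = 1 to 13, behind the cassette; it cannot pass a cassette more than 7 mm short of home.
- vial: Bystander: small amber sample jar with black cap, 26 mm wide, 50 mm tall, standing on the far left part of the dock's deck. Origin: centre of its underside.
- puck: Bystander: loose steel disc 32 mm wide, 14 mm high, on the deck between the vial and the stop block. Origin: centre of its underside.
- collar: Bystander: loose steel ring 34 mm wide, 12 mm high, on the near part of the deck, left of the channel. Origin: centre of its underside.
- wash_bottle: Bystander: white wash bottle with red cap and spout, 68 mm wide, 185 mm tall, on the bench at the right. Origin: centre of its underside.
- beaker: Bystander: glass beaker 66 mm wide, 85 mm tall, on the bench at the right. Origin: centre of its underside.
- driver: Bystander: black-handled screwdriver 170 mm long lying on the bench at the left. Origin: middle of its underside.
- jar: Bystander: amber jar with white cap, 56 mm wide, 75 mm tall, on the bench at the far left. Origin: centre of its underside.
Not all that is in view belongs to the job. Leave any blue or green look-alike of the cassette alone.

How it is judged:
By the outcome, as a careful person would: the job done as asked, in the order asked, and still so for the second after the job is handed in, with the robot touching nothing.
It also fails if it takes over 51 s, if anything falls off the work surface, if the arm or the gripper's body presses on something with over 40 N, if the wrist force passes 120 N, or if a joint passes its speed limit or range.

### The arm

A 6-joint arm with a two-finger parallel gripper is mounted at the origin on the work surface. World frame = base frame: x ahead of the robot, y to its left, z up, the work surface at z = 0. Lengths are in mm, angles in degrees, forces in N, time in s.
With the tool pointing down it reaches from about 300 to 850 mm from the base axis. Payload 4.2 kg.
Tool frame: the origin (TCP) lies at the very end of the fingers, on their centre line; the grasp point (between the pads) lies 19 mm behind it (env.grip_depth is the distance from the TCP to the grasp point, in mm); z points along the fingers, y is the line along which they close (so a half turn about z gives the same grasp; the last joint's range is limited). The gripper opens to 91 mm and grips with 3 to 60 N. Pads are 32 mm wide; open, the fingers measure 118 mm over their backs; the gripper's body (76 mm by 178 mm) begins 60 mm behind the grasp point.
Start: joints at [62.567, 18.312, 89.639, -0, 72.044, -1.146], TCP at [254.656, 515.551, 213.976] pointing down, gripper open.
Joint ranges: [-177.97, 177.97], [-48.28, 115.42], [12.27, 149.76], [-77.06, 257.06], [2.81, 150.46], [-146.56, 146.56]. Speed limits (degrees/s): [147.25, 147.25, 180, 180, 180, 180].

### API

Orientations are given as [roll, pitch, yaw] about the fixed x, y, z axes, in that order (R = Rz(yaw) Ry(pitch) Rx(roll)).
In Python, from workcell import env, cams gives the robot as it stands.
- The arm moves only by the tool apply_moves, never from a script. Its argument "deltas" is a list of rows, each a list of 5 numbers: the shift along the tool's x, y, z in m, then the turn about the tool's z in rad, then the opening, from -1 (shut) to 1 (fully open), so that 0 is half open. In form: [[tx, ty, tz, roll, gripper], ...]. A call has 1 to 5 rows; each row is the pose to reach, as a shift and turn from the pose commanded when the call began, along the tool's axes at that moment; what a row does not reach only later rows make up. A row lasts 1/10 s, in which the tool goes at most 50 mm and 8.59 degrees, less where a joint would pass 70% of its speed; a pose out of reach is approached as far as the arm can. A call with a gripper value outside its range is refused whole. The fingers move at their own pace and stop on an object; "grip_force" is the grip in N (left out, the last holds). Time passes only in rows, so rows that repeat a pose let the fingers close. It gives the time, the measured TCP pose, the force, the opening and the grip force at its end, in the units of the state.
- env.state(): the state, without advancing time (a new reading comes with each control period).
- cams.grab_frame(name): name is "scene" or "side" or "wrist"; returns the picture (384x512x3 uint8, blue, green, red); there is no depth.
- cams.get_calibration(name): a dict with "mtx" (3x3 intrinsics, pixels), "k1" (the pictures are not rectified: a ray, as slopes to the right and down, at radius r is drawn at 1 + k1 r^2 times it, then the intrinsics apply), "eye" and "attitude" of the camera in the world; the wrist camera has in their place "tool_from_camera" (4x4, takes a point from camera to tool coordinates, whose origin is the TCP and whose axes are the flange's). Camera axes: x right, y down, z forward; pixel columns grow to the right and rows downward; lengths in mm; the calibration is good to about 2 mm. A picture is of the moment at which its call begins: read the wrist's pose just before it. get_calibration takes no time and is no camera call.
- env.job_done(): hands the job in; it is judged then, once.
The state is a dict: "time_s": time; "qpos": joint angles; "qvel": joint speeds; "effort": joint torques, N m; "ee_pos": TCP position; "ee_rot": TCP orientation; "force": force on the tool from outside, world axes, zero at the start; "torque": the same for the moment, N m; "gripper_width": finger opening in mm; "gripper_force": force on a finger pad.
Only numpy, scipy, OpenCV 4.12 (cv2) and the standard library are available. Lean on these libraries where they do the work, as an engineer would, in place of code of your own. Each camera call takes 0.05 s, during which the arm holds its last target. There are 200 camera calls.

## Working session

There is one attempt and no reset: what is moved stays moved. The work goes in short steps, Python scripts to look and compute and a tool call to move; the robot and the scene stay as the last step left them, time stands still between calls to the robot, and variables do not carry over. Pictures are saved under pics/ and viewed, at most 10 in all, crops included, and the job is handed in when it is done.

Besides the shell and the picture viewer there is one more tool, called by a JSON object that holds its "op" and its "data", one argument or row to a line. apply_moves: Moves the arm, as the interface text tells. Its arguments: {"type":"object","properties":{"deltas":{"type":"array"},"grip_force":{"type":"number"}},"required":["deltas"]}

```bash
ls; mkdir -p pics; python3 - <<'E'
from workcell import env,cams
import cv2,numpy as np
s=env.state();print(s['time_s'],s['ee_pos'],s['ee_rot'],s['gripper_width'],s['force'])
for n in("scene","side"):
    f=cams.grab_frame(n);cv2.imwrite(f'pics/{n}0.png',f);print(n,cams.get_calibration(n))
print(cams.get_calibration("wrist"))
a=cv2.imread('pics/scene0.png');b=cv2.imread('pics/side0.png')
E
```

```text
pics
0.0 [254.40915858 515.09021193 213.12565618] [-1.79899941e+02 -2.03362424e-03  1.53713378e+02] 91.04509317774861 [-0.86121245 -1.2549672   1.02152941]
scene {'mtx': array([[366.11257707,   0.        , 251.74986441],
       [  0.        , 366.11257707, 189.82283697],
       [  0.        ,   0.        ,   1.        ]]), 'k1': 0.0030963113052538, 'eye': array([1323.39948649,  529.16552158,  740.72194634]), 'attitude': array([-124.20407143,   -1.15816804,  123.8133353 ])}
side {'mtx': array([[402.93167249,   0.        , 256.78376233],
       [  0.        , 402.93167249, 189.39001084],
       [  0.        ,   0.        ,   1.        ]]), 'k1': 0.022689165696642484, 'eye': array([ 306.50998352, -846.84413146,  739.50553791]), 'attitude': array([-126.87588747,    0.53789029,  -17.52082852])}
{'mtx': array([[302.37127645,   0.        , 258.40027531],
       [  0.        , 302.37127645, 186.89819066],
       [  0.        ,   0.        ,   1.        ]]), 'k1': -0.030299709629623105, 'tool_from_camera': array([[-5.91227807e-04, -9.70572943e-01, -2.40806589e-01,
         6.70721461e+01],
       [ 9.99999757e-01, -4.84988963e-04, -5.00445187e-04,
         3.97812593e-01],
       [ 3.68930020e-04, -2.40806827e-01,  9.70572994e-01,
        -1.71195164e+02],
       [ 0.00000000e+00,  0.00000000e+00,  0.00000000e+00,
         1.00000000e+00]])}
```

View pics/scene0.png

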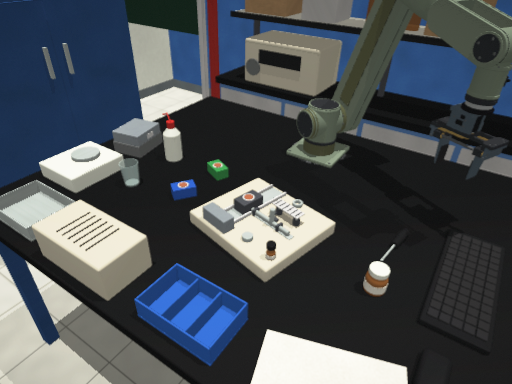

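View pics/side0.png

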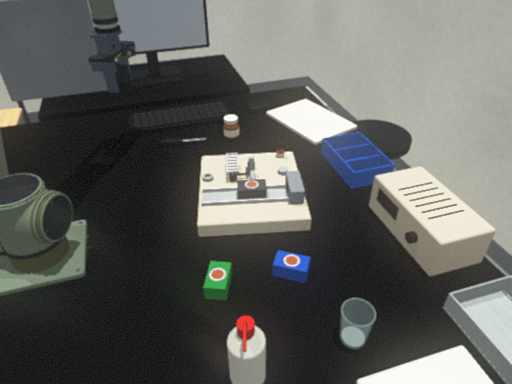

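```bash
cat > h.py <<'E'
import numpy as np,cv2
from scipy.spatial.transform import Rotation as Ro
from workcell import env,cams
def cam(n,s=None):
    c=cams.get_calibration(n)
    if n=="wrist":
        R=Ro.from_euler('xyz',s['ee_rot'],degrees=True).as_matrix();T=c['tool_from_camera']
        return c,R@T[:3,:3],R@T[:3,3]+np.array(s['ee_pos'])
    return c,Ro.from_euler('xyz',c['attitude'],degrees=True).as_matrix(),np.array(c['eye'])
def onz(C,uv,z):
    c,R,e=C;K=c['mtx'];uv=np.atleast_2d(np.array(uv,float))
    d=np.c_[(uv[:,0]-K[0,2])/K[0,0],(uv[:,1]-K[1,2])/K[1,1]];x=d.copy()
    for _ in range(8): x=d/(1+c['k1']*(x**2).sum(1,keepdims=True))
    r=np.c_[x,np.ones(len(x))]@R.T
    return e+r*((z-e[2])/r[:,2:3])
def proj(C,P):
    c,R,e=C;K=c['mtx'];p=(np.atleast_2d(P)-e)@R;x=p[:,:2]/p[:,2:];x=x*(1+c['k1']*(x**2).sum(1,keepdims=True))
    return x*[K[0,0],K[1,1]]+[K[0,2],K[1,2]]
E
python3 - <<'E'
import cv2,numpy as np
a=cv2.imread('pics/scene0.png')[170:280,180:340];b=cv2.imread('pics/side0.png')[140:245,185:325]
cv2.imwrite('pics/c1.png',np.vstack([cv2.resize(a,None,fx=5,fy=5,interpolation=2)]))
cv2.imwrite('pics/c2.png',cv2.resize(b,None,fx=5,fy=5,interpolation=2))
E
```

```text
(no output)
```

View pics/c1.png

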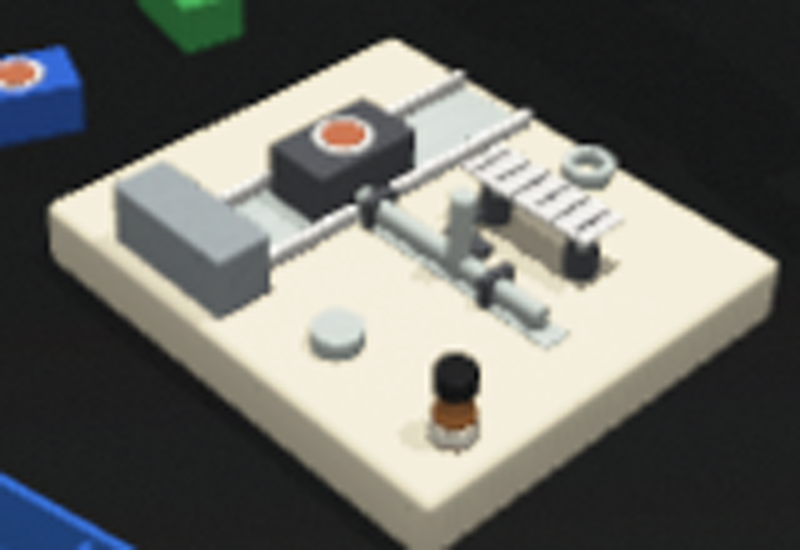

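View pics/c2.png

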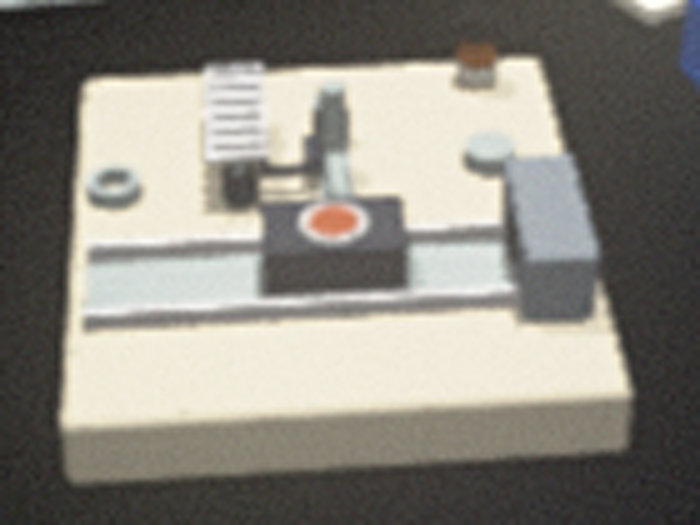

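The crops show the dock's top corners, the cassette's sample spot (scene crop 343,135; side 333,220) and the knob top (scene 463,193; side 331,90). I'll fit the dock pose from these.

```bash
python3 - <<'E'
from h import *
S,D=cam('scene'),cam('side')
f=lambda p,o:(np.atleast_2d(p)+.5)/5-.5+o
so,do=[180,170],[185,140]
W=np.r_[onz(S,f([[392,38],[778,265],[428,512],[50,210]],so),45),onz(D,f([[62,430],[85,77],[540,58],[632,400]],do),45)][:,:2]
L=np.array([[-150,-170],[-150,170],[150,170],[150,-170]]*2,float)
for sel in(slice(0,4),slice(4,8),slice(0,8)):
    w,l=W[sel],L[sel];U,_,V=np.linalg.svd((l-l.mean(0)).T@(w-w.mean(0)));R=(U@V).T;t=w.mean(0)-R@l.mean(0)
    print(t,np.degrees(np.arctan2(R[1,0],R[0,0])),np.abs(w-l@R.T-t).max())
loc=lambda P:(P[:,:2]-t)@R
for n,a,b,z in[('spot',[343,135],[333,220],85),('knob',[463,193],[331,90],105),('catch',[546,189],[236,110],85)]:
    print(n,loc(onz(S,f(a,so),z)),loc(onz(D,f(b,do),z)))
np.savez('d.npz',R=R,t=t)
E
```

```text
[570.12548961  76.31462872] -13.167762106408217 4.676763494118276
[569.63305645  69.72428231] -13.532920735734454 2.4547394288570104
[569.87927303  73.01945551] -13.3511152968732 8.314380727819994
spot [[ -4.22361294 -60.57736219]] [[ 5.22914016e-02 -5.72821693e+01]]
knob [[ 2.00593296 48.45832853]] [[ 5.53286649 44.69842764]]
catch [[-57.84557251  60.56508882]] [[-50.75856595  58.99803703]]
```

{"op": "apply_moves", "data": {
  "deltas": [
    [-0.04,-0.03,0,0.14,0.0],
    [-0.08,-0.06,0,0.28,0.0],
    [-0.12,-0.09,0,0.42,0.0],
    [-0.16,-0.12,0,0.56,0.0],
    [-0.2,-0.15,0,0.7,0.0]
  ]
}}

```text
time_s: 0.6
ee_pos: [367.8, 290.6, 213.7]
ee_rot: [-180.0, 0.0, 113.3]
force: [0.6, 0.2, 0.0]
gripper_width: 54.0
gripper_force: 0.0
```

{"op": "apply_moves", "data": {
  "deltas": [
    [-0.048,0,0,0.13,-1],
    [-0.096,0,0,0.26,-1],
    [-0.144,0.001,0,0.39,-1],
    [-0.192,0.001,0,0.52,-1],
    [-0.24,0.002,0,0.645,-1]
  ]
}}

```text
time_s: 1.1
ee_pos: [465.6, 71.4, 213.8]
ee_rot: [-180.0, -0.0, 76.3]
force: [0.0, 1.0, 1.0]
gripper_width: 14.2
gripper_force: 0.0
```

```bash
python3 - <<'E'
from h import *
for _ in range(3): cams.grab_frame('wrist')
s=env.state();f=cams.grab_frame('wrist');cv2.imwrite('pics/w1.png',f);np.save('w1.npy',[s['ee_pos'],s['ee_rot']])
print(s['time_s'],s['ee_pos'],s['ee_rot'],s['gripper_width'])
cv2.imwrite('pics/w1v.png',cv2.resize(f,(800,600),interpolation=2))
E
```

```text
1.25 [466.01506592  71.09888819 213.51826741] [-1.79955887e+02  1.61809573e-02  7.63781649e+01] 2.40058398977036
```

View pics/w1v.png

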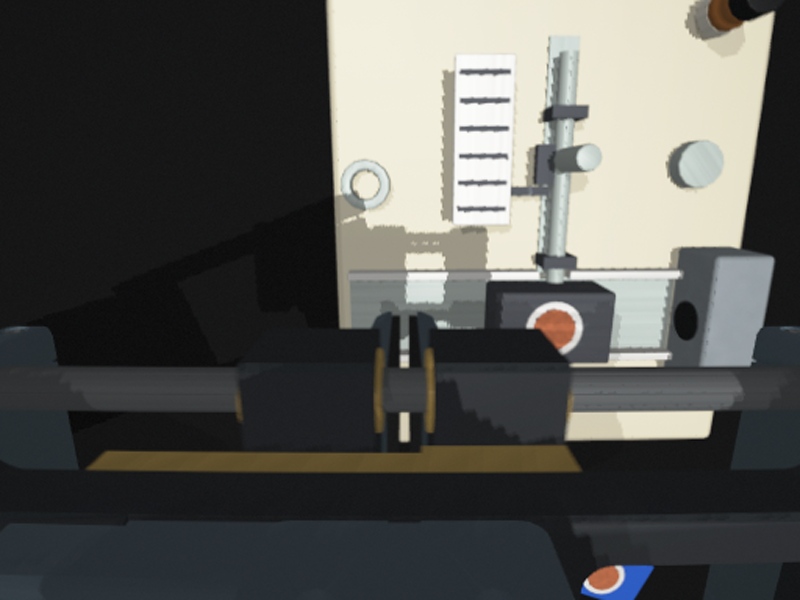

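The wrist view shows the catch plate (corners 456,54 to 509,224), the knob top (588,157), the spot (556,329) and the channel rails. I'll cast rays for these.

```bash
python3 - <<'E'
from h import *
p=np.load('w1.npy');C=cam('wrist',dict(ee_pos=p[0],ee_rot=p[1]))
d=np.load('d.npz');R,t=d['R'],d['t']
f=lambda q:(np.atleast_2d(q)+.5)*.64-.5
def go(n,q,z):
    w=onz(C,f(q),z)[:,:2];print(n,w.round(1).tolist(),((w-t)@R).round(1).tolist());return w
w=go('catch',[[456,54],[516,54],[509,224],[453,222]],85)
print('c',w.mean(0),np.linalg.norm(np.roll(w,-1,0)-w,axis=1))
e=(w[0]+w[1]-w[2]-w[3]);print('yaw',np.degrees(np.arctan2(e[1],e[0]))-90)
go('knob',[588,157],105);go('spot',[556,329],85);go('cass tl,tr',[[486,283],[613,292]],85)
w=go('railL',[[352,275],[682,275]],57);e=w[1]-w[0];print('yaw',np.degrees(np.arctan2(e[1],e[0])))
w=go('dock left edge',[[326,0],[338,200]],45);e=w[0]-w[1];print('yaw',np.degrees(np.arctan2(e[1],e[0]))-90)
go('stopblk top tl',[[684,248],[774,257]],90);go('puck,collar',[[697,163]],59)
E
```

```text
catch [[528.3, 197.0], [562.5, 188.8], [539.8, 92.1], [505.6, 101.6]] [[-69.1, 111.0], [-33.9, 111.0], [-33.7, 11.6], [-69.2, 13.0]]
c [534.03146751 144.86869428] [35.21653205 99.40386726 35.50383716 98.00093744]
yaw -13.303004567599132
knob [[587.3, 122.1]] [[5.7, 51.8]]
spot [[557.6, 15.9]] [[1.2, -58.4]]
cass tl,tr [[518.1, 58.0], [598.4, 32.2]] [[-46.9, -26.6], [37.1, -33.1]]
railL [[430.4, 78.8], [659.7, 23.1]] [[-137.1, -26.6], [98.9, -27.8]]
yaw -13.640986716487962
dock left edge [[459.4, 256.9], [433.0, 131.3]] [[-149.9, 153.4], [-146.7, 25.1]]
yaw -11.886678641931283
stopblk top tl [[644.8, 51.8], [702.1, 32.2]] [[77.7, -3.3], [138.0, -9.2]]
puck,collar [[676.6, 98.9]] [[97.9, 49.8]]
```

{"op": "apply_moves", "data": {
  "deltas": [
    [-0.032,0.025,0.02,0,-1],
    [-0.032,0.025,0.06,0,-1],
    [-0.032,0.025,0.105,0,-1],
    [-0.032,0.025,0.145,0,-1],
    [-0.032,0.025,0.155,0,-1]
  ]
}}

```text
time_s: 1.8
ee_pos: [478.5, 37.8, 55.4]
ee_rot: [-179.5, 0.1, 76.8]
force: [-1.7, -0.1, 0.1]
gripper_width: 0.3
gripper_force: 0.0
```

{"op": "apply_moves", "data": {
  "deltas": [
    [0,0,0,0,-1],
    [0,0.005,0,0,-1],
    [0,0.01,0,0,-1],
    [0,0.015,0,0,-1]
  ]
}}

```text
time_s: 2.2
ee_pos: [498.9, 33.1, 60.7]
ee_rot: [179.8, -0.1, 76.7]
force: [0.5, -0.1, -0.8]
gripper_width: 0.7
gripper_force: 0.0
```

```bash
cat > st.py <<'E'
from h import *
def L():
    s=env.state();t=np.array([570.0,74.8]);a=np.radians(-13.4);R=np.array([[np.cos(a),-np.sin(a)],[np.sin(a),np.cos(a)]])
    print(round(s['time_s'],2),'loc',((np.array(s['ee_pos'])[:2]-t)@R).round(1),'z',round(s['ee_pos'][2],1),'yaw',round(s['ee_rot'][2],2),'F',((np.array(s['force'])[:2])@R).round(1),round(s['force'][2],1),round(s['gripper_width'],1));return t,R
if __name__=='__main__':L()
E
python3 st.py
```

```text
2.2 loc [-59.5 -57. ] z 60.7 yaw 76.67 F [0.5 0. ] -0.8 0.7
```

{"op": "apply_moves", "data": {
  "deltas": [
    [-0.002,0.01,0.002,0,-1],
    [-0.002,0.018,0.002,0,-1],
    [-0.002,0.026,0.002,0,-1],
    [-0.002,0.034,0.002,0,-1],
    [-0.002,0.042,0.002,0,-1]
  ]
}}

```text
time_s: 2.7
ee_pos: [537.7, 21.2, 57.0]
ee_rot: [-180.0, 0.0, 76.6]
force: [-4.5, 1.6, 3.4]
gripper_width: 0.2
gripper_force: 2.3
```

{"op": "apply_moves", "data": {
  "deltas": [
    [0,0.005,0,0,-1],
    [0,0.01,0,0,-1],
    [0,0.014,0,0,-1],
    [0,0.017,0,0,-1],
    [0,0.019,0,0,-1]
  ]
}}

```text
time_s: 3.2
ee_pos: [556.1, 16.9, 56.9]
ee_rot: [180.0, -0.0, 76.7]
force: [-3.2, 1.1, 3.1]
gripper_width: -0.1
gripper_force: 2.1
```

```bash
python3 st.py
```

```text
3.2 loc [ -0.1 -59.5] z 56.9 yaw 76.65 F [-3.3  0.3] 3.1 -0.1
```

{"op": "apply_moves", "data": {
  "deltas": [
    [0,0.002,0,0,-1],
    [0,0.003,0,0,-1],
    [0,0.004,0,0,-1],
    [0,0.005,0,0,-1],
    [0,0.005,0,0,-1]
  ]
}}

```text
time_s: 3.7
ee_pos: [561.0, 15.8, 56.9]
ee_rot: [180.0, -0.0, 76.7]
force: [-3.0, 0.1, 1.5]
gripper_width: 0.6
gripper_force: 1.3
```

{"op": "apply_moves", "data": {
  "deltas": [
    [0,0.001,0,0,-1],
    [0,0.002,0,0,-1],
    [0,0.002,0,0,-1]
  ]
}}

```text
time_s: 4.0
ee_pos: [563.0, 15.3, 56.9]
ee_rot: [180.0, -0.0, 76.7]
force: [-2.8, 1.0, 1.6]
gripper_width: 0.4
gripper_force: 1.2
```

```bash
python3 st.py
```

```text
4.0 loc [  7.  -59.5] z 56.9 yaw 76.65 F [-3.   0.4] 1.6 0.4
```

{"op": "apply_moves", "data": {
  "deltas": [
    [0,0.001,0,0,-1],
    [0,0.002,0,0,-1],
    [0,0.002,0,0,-1]
  ]
}}

```text
time_s: 4.3
ee_pos: [564.5, 14.9, 56.9]
ee_rot: [-180.0, -0.0, 76.6]
force: [-3.0, 1.0, 2.1]
gripper_width: 0.5
gripper_force: 2.0
```

{"op": "apply_moves", "data": {
  "deltas": [
    [0,0.001,0,0,-1],
    [0,0.002,0,0,-1],
    [0,0.002,0,0,-1]
  ]
}}

```text
time_s: 4.6
ee_pos: [564.4, 14.9, 56.9]
ee_rot: [-179.7, 0.0, 76.6]
force: [-7.7, 2.0, 5.8]
gripper_width: -0.0
gripper_force: 4.5
```

```bash
python3 - <<'E'
import st;from h import *
st.L()
a=cams.grab_frame('side')[140:245,185:325];b=cams.grab_frame('scene')[170:280,180:340]
cv2.imwrite('pics/p2.png',np.hstack([cv2.resize(x,(400,300),interpolation=2) for x in(a,b)]))
E
```

```text
4.6 loc [  8.5 -59.5] z 56.9 yaw 76.63 F [-8.   0.2] 5.8 -0.0
```

{"op": "apply_moves", "data": {
  "deltas": [
    [0,0.001,0,0,-1],
    [0,0.002,0,0,-1],
    [0,0.002,0,0,-1]
  ]
}}

```text
time_s: 5.0
ee_pos: [564.4, 14.9, 57.0]
ee_rot: [-179.5, 0.0, 76.6]
force: [-12.7, 3.5, 9.9]
gripper_width: 0.6
gripper_force: 7.0
```

```bash
python3 st.py
```

```text
5.0 loc [  8.5 -59.6] z 57.0 yaw 76.62 F [-13.2   0.4] 9.9 0.6
```

{"op": "apply_moves", "data": {
  "deltas": [
    [0,-0.02,0,0,-1],
    [0,-0.035,-0.01,0,-1],
    [0,-0.04,-0.055,0,-1],
    [0,-0.05,-0.1,0,-0.5],
    [0,-0.06,-0.14,0,-0.03]
  ]
}}

```text
time_s: 5.5
ee_pos: [511.6, 27.7, 199.3]
ee_rot: [179.7, -0.0, 76.6]
force: [0.5, 0.0, 0.3]
gripper_width: 13.4
gripper_force: 0.0
```

{"op": "apply_moves", "data": {
  "deltas": [
    [0,0,0,0,-0.03],
    [0,0,0,0,-0.03],
    [0,0,0,0,-0.03]
  ]
}}

```text
time_s: 5.8
ee_pos: [510.1, 27.7, 195.8]
ee_rot: [-180.0, 0.0, 76.6]
force: [0.2, -0.3, 0.3]
gripper_width: 37.5
gripper_force: 0.0
```

```bash
python3 - <<'E'
import st;from h import *
st.L();s=env.state();f=cams.grab_frame('wrist');np.save('w2.npy',[s['ee_pos'],s['ee_rot']])
cv2.imwrite('pics/w2v.png',cv2.resize(f,(800,600),interpolation=2))
E
```

```text
5.8 loc [-47.3 -59.7] z 195.8 yaw 76.65 F [ 0.3 -0.2] 0.3 37.5
```

View pics/w2v.png

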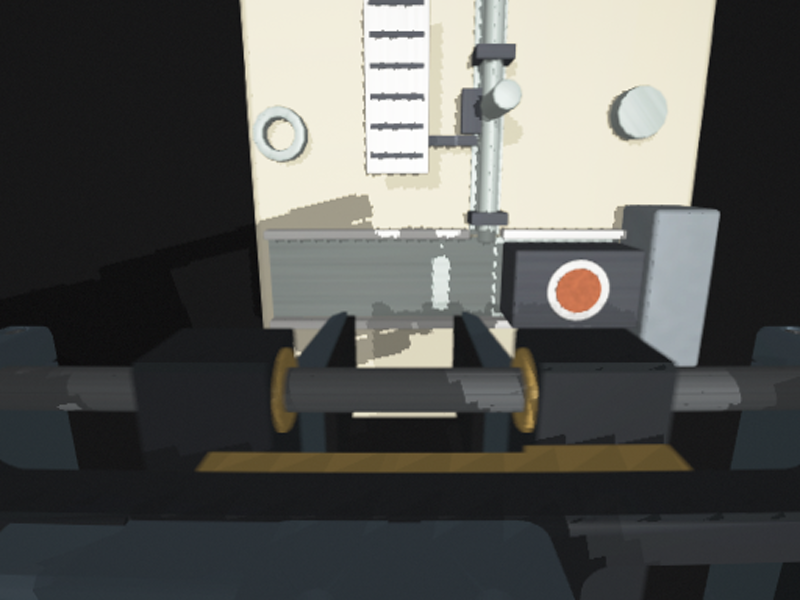

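The cassette sits against the stop (spot 578,290). The knob top is at (508,95) and the plate's near end at (364..428,173).

```bash
python3 - <<'E'
import st;from h import *
p=np.load('w2.npy');C=cam('wrist',dict(ee_pos=p[0],ee_rot=p[1]));t,R=st.L()
for n,q,z in[('knob',[508,95],105),('spot',[578,290],85),('catchL',[364,172],85),('catchR',[428,174],85),('rail',[270,234],57),('rail2',[600,234],57),('cass back left/right',[[516,250],[643,248]],85),('stop tl',[[626,207],[652,207]],90)]:
    print(n,((onz(C,(np.atleast_2d(q)+.5)*.64-.5,z)[:,:2]-t)@R).round(1).tolist())
E
```

```text
5.85 loc [-47.6 -59.8] z 195.4 yaw 76.64 F [ 0.2 -0.7] 0.4 41.3
knob [[7.1, 48.8]]
spot [[60.3, -60.6]]
catchL [[-70.2, 9.8]]
catchR [[-33.1, 8.7]]
rail [[-135.1, -29.5]]
rail2 [[82.3, -29.3]]
cass back left/right [[20.5, -35.8], [97.8, -34.4]]
stop tl [[82.3, -9.6], [97.7, -9.5]]
```

{"op": "apply_moves", "data": {
  "deltas": [
    [0.04,0.008,0,0,-0.03],
    [0.08,0.016,0,0,-0.03],
    [0.12,0.024,0,0,-0.03],
    [0.145,0.025,0.03,0,-0.03],
    [0.145,0.025,0.07,0,-0.03]
  ]
}}

```text
time_s: 6.35
ee_pos: [570.4, 166.6, 125.9]
ee_rot: [179.8, -0.2, 76.8]
force: [-0.3, -0.2, 0.1]
gripper_width: 44.2
gripper_force: 0.0
```

{"op": "apply_moves", "data": {
  "deltas": [
    [0,0,0.01,0,-0.03],
    [0,0,0.02,0,-0.03],
    [0,0,0.027,0,-0.03],
    [0,0,0.027,0,-0.03],
    [0,0,0.027,0,-0.03]
  ]
}}

```text
time_s: 6.85
ee_pos: [568.8, 162.9, 101.1]
ee_rot: [179.9, -0.1, 76.6]
force: [1.2, -0.1, 0.8]
gripper_width: 44.2
gripper_force: 0.0
```

```bash
python3 - <<'E'
import st;from h import *
st.L()
a=cams.grab_frame('side')[130:245,185:325];b=cams.grab_frame('scene')[150:260,220:340]
cv2.imwrite('pics/p3.png',np.hstack([cv2.resize(x,(400,330),interpolation=2) for x in(a,b)]))
st.L()
E
```

```text
6.85 loc [-21.6  85.4] z 101.1 yaw 76.61 F [1.2 0.2] 0.8 44.2
6.95 loc [-21.7  85.6] z 101.3 yaw 76.62 F [ 1.1 -0.4] 0.4 44.0
```

View pics/p3.png

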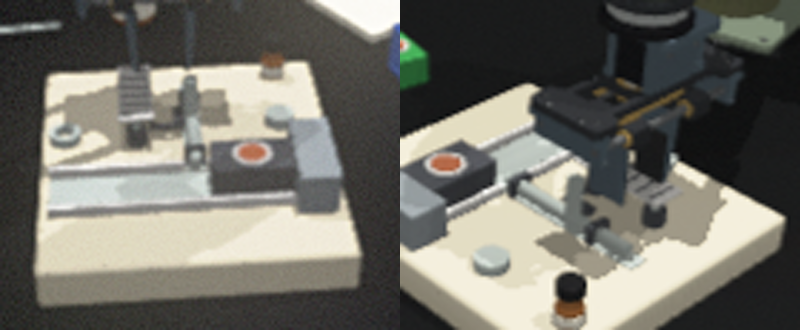

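The fingers straddle as planned: one is over the plate and the other behind the knob. Next I press the plate.

{"op": "apply_moves", "data": {
  "deltas": [
    [0,0,0.006,0,-0.03],
    [0,0,0.012,0,-0.03],
    [0,0,0.016,0,-0.03],
    [0,0,0.019,0,-0.03],
    [0,0,0.019,0,-0.03]
  ]
}}

```text
time_s: 7.45
ee_pos: [567.8, 163.1, 80.8]
ee_rot: [-180.0, 0.0, 76.7]
force: [-0.4, -0.2, 4.5]
gripper_width: 44.2
gripper_force: 2.1
```

{"op": "apply_moves", "data": {
  "deltas": [
    [0,0,0.003,0,-0.03],
    [0,0,0.006,0,-0.03],
    [0,0,0.006,0,-0.03],
    [0,0,0.006,0,-0.03]
  ]
}}

```text
time_s: 7.85
ee_pos: [567.9, 163.1, 75.7]
ee_rot: [-180.0, -0.0, 76.7]
force: [-1.5, -1.3, 6.8]
gripper_width: 44.3
gripper_force: 3.4
```

```bash
python3 st.py
```

```text
7.85 loc [-22.5  85.4] z 75.7 yaw 76.65 F [-1.2 -1.6] 6.8 44.3
```

{"op": "apply_moves", "data": {
  "deltas": [
    [0,0,0.001,0,-0.03],
    [-0.004,0,0.001,0,-0.03],
    [-0.008,0,0.001,0,-0.03],
    [-0.012,0,0.001,0,-0.03],
    [-0.016,0,0.001,0,-0.03]
  ]
}}

```text
time_s: 8.35
ee_pos: [566.4, 149.9, 75.7]
ee_rot: [179.8, -0.4, 76.6]
force: [0.2, 6.0, 6.1]
gripper_width: 44.2
gripper_force: 4.3
```

{"op": "apply_moves", "data": {
  "deltas": [
    [-0.004,0,0,0,-0.03],
    [-0.008,0,0,0,-0.03],
    [-0.012,0,0,0,-0.03],
    [-0.012,0,0,0,-0.03]
  ]
}}

```text
time_s: 8.75
ee_pos: [563.4, 137.8, 75.6]
ee_rot: [179.8, -0.3, 76.6]
force: [1.4, 4.9, 6.6]
gripper_width: 44.4
gripper_force: 3.8
```

```bash
python3 st.py
```

```text
8.75 loc [-21.   59.8] z 75.6 yaw 76.56 F [0.2 5.1] 6.6 44.4
```

{"op": "apply_moves", "data": {
  "deltas": [
    [-0.004,0,0,0,-0.03],
    [-0.008,0,0,0,-0.03],
    [-0.012,0,0,0,-0.03],
    [-0.016,0,0,0,-0.03],
    [-0.019,0,0,0,-0.03]
  ]
}}

```text
time_s: 9.25
ee_pos: [559.2, 119.7, 75.7]
ee_rot: [179.8, -0.3, 76.6]
force: [-0.2, 6.5, 6.4]
gripper_width: 44.2
gripper_force: 4.2
```

{"op": "apply_moves", "data": {
  "deltas": [
    [-0.002,0,0,0,-0.03],
    [-0.004,0,0,0,-0.03],
    [-0.004,0,0,0,-0.03]
  ]
}}

```text
time_s: 9.55
ee_pos: [558.3, 115.6, 75.6]
ee_rot: [179.8, -0.3, 76.6]
force: [1.4, 5.6, 6.8]
gripper_width: 44.4
gripper_force: 3.9
```

```bash
python3 st.py
```

```text
9.55 loc [-20.9  37. ] z 75.6 yaw 76.56 F [0.1 5.8] 6.8 44.4
```

{"op": "apply_moves", "data": {
  "deltas": [
    [-0.001,0,0,0,-0.03],
    [-0.002,0,0,0,-0.03],
    [-0.003,0,0,0,-0.03],
    [-0.003,0,0,0,-0.03]
  ]
}}

```text
time_s: 9.95
ee_pos: [558.0, 114.3, 75.7]
ee_rot: [179.7, -0.5, 76.5]
force: [1.9, 9.8, 5.9]
gripper_width: 44.3
gripper_force: 6.4
```

{"op": "apply_moves", "data": {
  "deltas": [
    [-0.001,0,0,0,-0.03],
    [-0.002,0,0,0,-0.03],
    [-0.003,0,0,0,-0.03],
    [-0.003,0,0,0,-0.03]
  ]
}}

```text
time_s: 10.35
ee_pos: [558.0, 114.1, 75.9]
ee_rot: [179.7, -0.8, 76.5]
force: [2.2, 19.7, 4.6]
gripper_width: 44.3
gripper_force: 10.8
```

```bash
python3 st.py
```

```text
10.35 loc [-20.8  35.4] z 75.9 yaw 76.5 F [-2.4 19.7] 4.6 44.3
```

The end stop is reached: the force rose with no further motion, and y = 35.4 agrees with the predicted 35. I back off the knob and lift.

{"op": "apply_moves", "data": {
  "deltas": [
    [0.005,0,0,0,-0.03],
    [0.01,0,0,0,-0.03],
    [0.012,0,-0.006,0,-0.03],
    [0.012,0,-0.02,0,-0.03],
    [0.012,0,-0.05,0,-0.03]
  ]
}}

```text
time_s: 10.85
ee_pos: [556.0, 119.1, 122.3]
ee_rot: [-179.7, 0.1, 76.7]
force: [-0.3, 0.6, -1.6]
gripper_width: 44.7
gripper_force: 0.0
```

{"op": "apply_moves", "data": {
  "deltas": [
    [0,0,-0.04,0,-0.03],
    [-0.03,-0.01,-0.08,0,-0.03],
    [-0.07,-0.02,-0.08,0,-0.03],
    [-0.105,-0.025,-0.08,0,-0.03],
    [-0.105,-0.025,-0.08,0,-0.03]
  ]
}}

```text
time_s: 11.35
ee_pos: [507.3, 20.1, 204.3]
ee_rot: [180.0, 0.1, 76.5]
force: [0.6, 0.0, -0.2]
gripper_width: 44.1
gripper_force: 0.0
```

```bash
python3 - <<'E'
import st;from h import *
for _ in range(3): cams.grab_frame('side')
st.L();s=env.state();f=cams.grab_frame('wrist');np.save('w3.npy',[s['ee_pos'],s['ee_rot']])
cv2.imwrite('pics/w3v.png',cv2.resize(f,(800,600),interpolation=2))
E
```

```text
11.5 loc [-47.1 -64.2] z 203.9 yaw 76.62 F [0.1 0.5] -0.2 44.4
```

View pics/w3v.png

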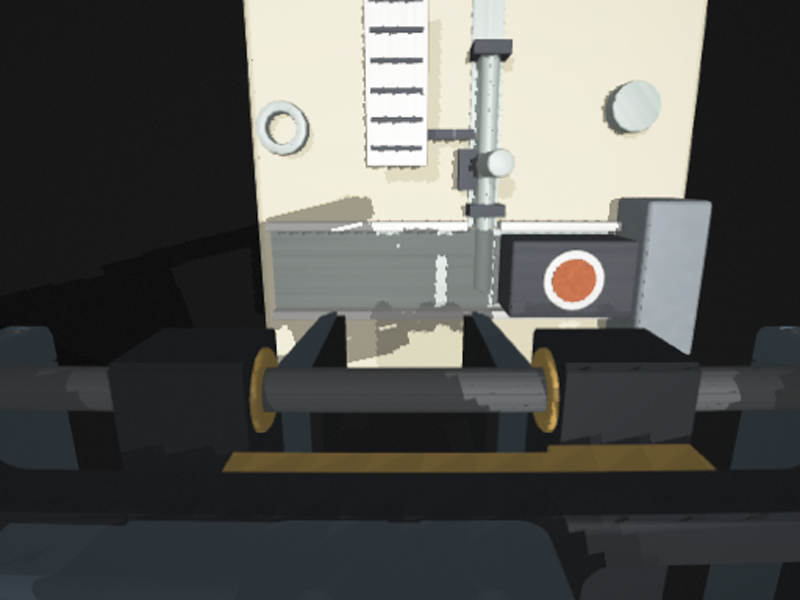

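The bolt is across behind the cassette (knob 500,162), its lug is past the tooth, and the plate's near end is at (366..427,165). A numeric check comes before handing in.

```bash
python3 - <<'E'
import st;from h import *
p=np.load('w3.npy');C=cam('wrist',dict(ee_pos=p[0],ee_rot=p[1]));t,R=st.L()
for n,q,z in[('knob',[500,162],105),('spot',[574,280],85),('catch if up',[[366,165],[427,165]],85),('catch if 5 down',[[366,165],[427,165]],80),('puck',[637,106],59)]:
    print(n,((onz(C,(np.atleast_2d(q)+.5)*.64-.5,z)[:,:2]-t)@R).round(1).tolist())
E
```

```text
11.55 loc [-47.1 -63.9] z 203.7 yaw 76.67 F [-0.4 -0.6] 0.6 44.2
knob [[6.5, 10.7]]
spot [[60.7, -60.5]]
catch if up [[-69.2, 9.5], [-32.9, 9.5]]
catch if 5 down [[-69.6, 9.6], [-32.7, 9.6]]
puck [[101.7, 47.1]]
```

```bash
python3 -c "
from workcell import env
print(env.job_done())"
```

```text
the job is handed in; nothing more can be done
None
```

I handed the job in at 11.6 s: the cassette is home, the bolt is fully across (about 44 mm), and the hand is clear with nothing else seen disturbed. The catch looks fully up behind the lug, though the last picture can't give its exact height.

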